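Set a contact-gap rig: pin to the index, tweezers to the marked gap

TASK

On the contact-gap rig, turn the knurled post by its black head until its brass pin points along the index line, straight at the middle between the tips of the clamped tweezers. Then squeeze the sprung tweezers by their two finger rests until the gap between the tips matches the two white lines on the gauge block under them (16 mm), never pinching the tips shut, and finish while still holding that gap steady in the gripper. Leave the things lying round the rig where they are.

Things in the scene. Friction and masses are not known exactly. Their poses are not given: they have to be found in the camera images.
- rig: dark wooden base board of the rig, fixed to the bench, 320 x 110 x 10 mm; origin under its centre, on the bench, z up. x runs along the tweezers from the clamp (x = -157 to -123 mm, 36 mm wide, 72 mm high) to the tips (x = +35 mm) and on to the turning post (axis at x = +99 mm); y runs across, the line in which the tweezers close
- mark (a point): point where the end of the brass pin must stand: on the rig's centre line at x = +49 mm, z = 24 mm in the rig's frame, at the end of the white index line that runs along the board from the post to the gauge block. Axes as the rig's
- gauge (a point): midway between the two white lines, on top of the black gauge block (26 x 60 mm, x = 18 to 44 mm in the rig's frame, top 32 mm above the bench) under the tweezers' tips. The lines run along the rig's x at y = +8 and -8 mm, 16 mm apart. Axes as the rig's
- head (a point): point on the turning post's axis at mid-height of its knurled black head: diameter 30 mm, 30 mm high, from z = 35 to 65 mm above the bench. Below the head a 14 mm shaft carries the pin. The post stays on the rig
- pin_tip (a point): free end of the brass pin, 5 mm thick, that sticks out level from the post, 50 mm from its axis, 24 mm above the bench. A white stroke on top of the head points the same way
- post (a joint): angle of the turning post, rad, counter-clockwise from above positive; 0 when the pin points at the mark (the rig's -x), limits -3 and 3, friction about 0.03 N m; it stays where it is left
- blade_a (a joint): closing angle of the tweezers blade on the rig's +y side, rad: 0 sprung open, grows as it is squeezed, limit 0.113. Steel, 170 mm long, 3 mm thick, turning about an upright axis in the clamp at rig x = -135, y = +5 mm; springs back by itself. Tip gap in mm = 40 - 170 x (angle a + angle b): 40 sprung open, 16 at 0.070 each
- blade_b (a joint): the same for the blade on the rig's -y side, its axis at y = -5 mm; the two blades move independently
- rest_a (a point): outermost face of the upright half-round finger rest on blade a: 22 mm tall (z from 30 to 52 mm above the bench), centre 41 mm above the bench, at rig x = -26 mm. Measured over both rests the tweezers are 47 mm wide sprung open and about 32 mm at the marked gap; each rest then pushes back with about 5.5 N
- rest_b (a point): the same on blade b
- tip_a (a point): inner face of the tip end of blade a, 41 mm above the bench, at rig x = +35 mm; blades are 8 mm high there
- tip_b (a point): the same on blade b
- meter: loose hand multimeter, grey box 150 x 75 x 30 mm with a dial; origin under its centre
- weight: loose brass lathe-turned weight, 32 mm across, 36 mm high; origin under its centre
- driver: loose screwdriver lying flat, 150 mm long; origin under it
- lens_cell: loose aluminium ring, 42 mm across, 14 mm high, lying flat; origin under its centre
- plug: loose grey 4 mm plug lying on its side, 50 mm long, 16 mm wide; origin under it
- parts_tray: loose white open tray 110 x 80 x 25 mm with one divider; origin under its centre

How it is judged (in metres and radians):
On the way, in this order (a step that is already met when the one before it is completed fails the run):
1. the pin points at the mark (its end within 7 mm) while the tweezers are still open (horizontal distance between pin_tip and mark below 0.007 m and distance between tip_a and tip_b above 0.034 m), for 0.3 s.
2. the fingers squeeze both blades to a tip gap of 13 to 19 mm (distance between tip_a and tip_b between 0.013 and 0.019 m and contact force between the fingers and blade_a above 0.5 N and contact force between the fingers and blade_b above 0.5 N), for 0.5 s.
At the end, for the whole second after the job is handed in: The gripper's fingers still press on both blades (more than 0.5 N each), the tip gap is 16 mm within 3 mm and steady (blades slower than 0.05 rad/s), and the end of the pin is within 7 mm of the mark (all of step 2 and horizontal distance between pin_tip and mark below 0.007 m and velocity of joint blade_a between -0.05 and 0.05 rad/s and velocity of joint blade_b between -0.05 and 0.05 rad/s); the arm keeps its last pose, push and grip.
It fails at once if the tips are pinched shut (gap under 6 mm) (distance between tip_a and tip_b below 0.006 m).
It fails at once if a thing lying round the rig is moved by more than 25 mm (distance of any of meter, weight, driver, lens_cell, plug, parts_tray from where it was at the start of the episode above 0.025 m).
It also fails if it takes over 48 s, if anything falls off the work surface, if the arm or the gripper's body presses on something with over 40 N, if the wrist force passes 120 N, or if a joint passes its speed limit or range.

ROBOT

A 6-joint arm with a two-finger parallel gripper is mounted at the origin on the work surface. World frame = base frame: x ahead of the robot, y to its left, z up, the work surface at z = 0. Lengths are in mm, angles in rad, forces in N, time in s.
With the tool pointing down it reaches from about 275 to 750 mm from the base axis. Payload 10.2 kg.
Tool frame: the origin (TCP) lies between the finger pads; the fingertips stand 19 mm ahead of it and the grasp point (between the pads) is the TCP; z points along the fingers, y is the line along which they close (so a half turn about z gives the same grasp; the last joint's range is limited). The gripper opens to 85 mm and grips with 20 to 120 N. Pads are 22 mm wide; open, the fingers measure 114 mm over their backs; the gripper's body (76 mm by 85 mm) begins 54 mm behind the grasp point. The pads swing forward as they close: fully open they stand 13 mm farther back than shut.
Start: joints at [-1.488, 0.313, 1.498, -0, 1.331, -0.223], TCP at [158.042, -500.654, 250.294] pointing down, gripper open.
Joint ranges: [-2.94, 2.94], [-0.97, 2.17], [0.19, 2.56], [-1.23, 4.37], [0.02, 3.11], [-2.88, 2.88]. Speed limits (rad/s): [2.39, 2.39, 3.01, 3.14, 3.14, 3.14].

INTERFACE

Orientations are given as a unit quaternion [w, x, y, z].
In Python, from rig import sense, capture, finish_job gives the robot as it stands. The module is installed in compiled form; this text tells all that it offers.
- The arm moves only by the tool move_arm, never from a script. Its argument "moves" is a list of rows, each an object with "turn": the turn, a rotation vector about the tool's x, y, z in rad, a list of three; "translation": the shift along the tool's x, y, z in mm, a list of three; "hand": the opening, from 0 (shut) to 1 (fully open). In form: [{"turn": [wx, wy, wz], "translation": [x, y, z], "hand": hand}, ...]. A call has 1 to 10 rows; each row shifts and turns the commanded pose from where the row before left it, along the tool's axes as they then stand; what a row does not reach is not made up. A row lasts 1/12 s, in which the tool goes at most 41.7 mm and 7.16 degrees, less where a joint would pass 70% of its speed; a pose out of reach is approached as far as the arm can. A call with a gripper value outside its range is refused whole. The fingers move at their own pace and stop on an object; "grip_force" is the grip in N (left out, the last holds). Time passes only in rows, so rows that do not move let the fingers close. It gives the time, the measured TCP pose, the force, the opening and the grip force at its end, in the units of the state.
- sense(): the state, without advancing time (a new reading comes with each control period).
- capture(name): name is "scene" or "top" or "wrist"; returns a dict with "image" (400x640x3 uint8, blue, green, red), "z_map" (400x640 float32, mm along the optical axis (not along the pixel's ray), 0 where there is no reading), "vertical_fov" (degrees; the focal length in pixels is half the picture's height over the tangent of half this angle, whatever the lens; pixels are square), "cx", "cy" (the principal point, pixels), "R" (3x3) and "t" (3): a world point X has camera coordinates R X + t; the wrist camera has in their place "T_tool_cam" (4x4, takes a point from camera to tool coordinates, whose origin is the TCP and whose axes are the flange's). Camera axes: x right, y down, z forward; pixel columns grow to the right and rows downward; lengths in mm; the calibration is good to about 2 mm. A picture is of the moment at which its call begins: read the wrist's pose just before it.
- finish_job(): hands the job in; it is judged then, once.
The state is a dict: "time_s": time; "joints": joint angles; "dq": joint speeds; "tau": joint torques, N m; "eef_pos": TCP position; "ee_rot": TCP orientation; "force": force on the tool from outside, world axes, zero at the start; "wrist_torque": the same for the moment, N m; "grip_width": opening from 0.0 (shut) to 1.0 (fully open); "grip_force": force on a finger pad.
Only numpy, scipy, OpenCV 4.12 (cv2) and the standard library are available. Lean on these libraries where they do the work, as an engineer would, in place of code of your own. Each camera call takes 0.05 s, during which the arm holds its last target. There are 200 camera calls.

## Working session

There is one attempt and no reset: what is moved stays moved. The work goes in short steps, Python scripts to look and compute and a tool call to move; the robot and the scene stay as the last step left them, time stands still between calls to the robot, and variables do not carry over. Pictures are saved under pics/ and viewed, at most 10 in all, crops included, and the job is handed in when it is done.

Besides the shell and the picture viewer there is one more tool, called after ">>>" as a command line: name --argument value ..., lists and objects as JSON in quotes. move_arm: Moves the arm, as the interface text tells. Its arguments: {"type":"object","properties":{"moves":{"type":"array","items":{"type":"object","properties":{"turn":{"type":"array","items":{"type":"number"}},"translation":{"type":"array","items":{"type":"number"}},"hand":{"type":"number"}}}},"grip_force":{"type":"number"}},"required":["moves"]}

```bash
mkdir -p pics
cat > h.py <<'E'
import numpy as np, cv2
from rig import sense, capture, finish_job
def px2w(c,u,v,z=None,depth=None):
    f=200/np.tan(np.radians(c["vertical_fov"])/2)
    d=np.array([(u-c["cx"])/f,(v-c["cy"])/f,1.0]); R=np.array(c["R"]);t=np.array(c["t"])
    o=-R.T@t; w=R.T@d
    s=depth if depth is not None else (z-o[2])/w[2]
    return o+s*w
E
python3 - <<'E'
from h import *
import pickle
s=sense(); print(s)
for n in("top","scene"):
    c=capture(n); cv2.imwrite(f"pics/{n}0.png",c["image"]); pickle.dump(c,open(n+".pkl","wb"))
    print(n,c["vertical_fov"],c["R"],c["t"])
E
```

```text
{'time_s': 0.0, 'joints': array([-1.48841763e+00,  3.13452180e-01,  1.49848350e+00,  5.40805415e-06,
        1.33099480e+00, -2.23387069e-01]), 'dq': array([-0.00072437,  0.00010432, -0.00063223, -0.00125896,  0.00054039,
       -0.00110694]), 'tau': array([-9.18472360e-04, -4.12266111e+01, -2.59744012e+01, -2.57934053e-04,
        4.08306776e-03, -7.87425506e-06]), 'eef_pos': array([ 158.01249301, -500.39642933,  249.71647208]), 'ee_rot': array([-6.67068076e-04,  9.88336034e-01,  1.52287349e-01,  4.97419368e-05]), 'force': array([ 0.07781682,  0.20889977, -0.35043089]), 'wrist_torque': array([ 0.00935836, -0.06125179,  0.02862123]), 'grip_force': 0.0, 'grip_width': 0.9969990640063395}
top 51.12495784524599 [[ 0.002488   -0.99999214 -0.00308634]
 [-0.99439372 -0.00214779 -0.10571908]
 [ 0.10571162  0.00333207 -0.99439125]] [ 45.35854624 559.73137456 720.49937425]
scene 44.321648529601575 [[ 0.29485153  0.95546611 -0.01212814]
 [ 0.77756932 -0.24729201 -0.57812855]
 [-0.55538143  0.16103162 -0.81585555]] [-211.30590148 -409.66419837 1141.21864025]
```

View pics/top0.png

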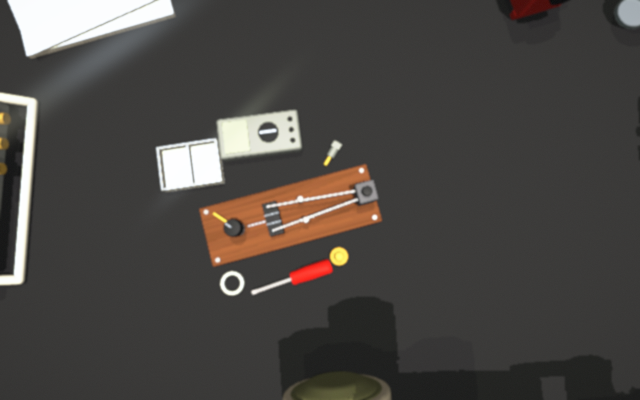

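View pics/scene0.png

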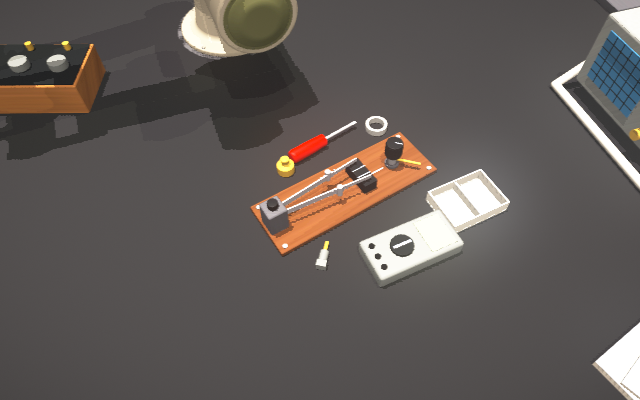

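Run:
```python
import cv2
a=cv2.imread("pics/top0.png")[155:275,190:390]
cv2.imwrite("pics/crop.png",cv2.resize(a,(800,480),interpolation=cv2.INTER_CUBIC))
```

```text
(no output)
```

View pics/crop.png

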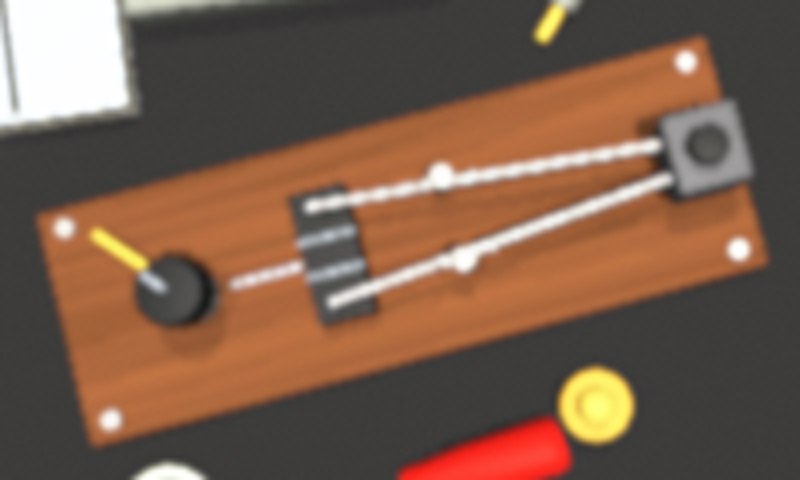

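Run:
```python
from h import *
import pickle
c=pickle.load(open("top.pkl","rb"))
P=lambda x,y,z:px2w(c,(x+.5)/4-.5+190,(y+.5)/4-.5+155,z)
cor=np.array([P(37,213,10),P(707,36,10),P(768,265,10),P(93,447,10)])
# rig: post end=+x. left in image => +x rig -> world +y
ref=np.array([[160,-1*55],[-160,-1*55],[-160,55],[160,55]],float)
# fit rigid (choose y by right-handedness)
def fit(src,dst):
    a,b=src.mean(0),dst.mean(0);H=(src-a).T@(dst-b);U,S,V=np.linalg.svd(H)
    D=np.diag([1,np.linalg.det(V.T@U.T)]);R=V.T@D@U.T
    return R,b-R@a
for sgn in(1,-1):
    r=ref*[1,sgn];R,t=fit(r,cor[:,:2]);res=cor[:,:2]-(r@R.T+t)
    print(sgn,np.abs(res).max(),t,np.arctan2(R[1,0],R[0,0]))
    if np.abs(res).max()<15: np.savez("rigpose.npz",R=R,t=t);print(res);Rr,tt=R,t
rp=lambda p:np.round(Rr.T@(p[:2]-tt),1)
for n,x,y,z in[("headtop",170,288,65),("pin",95,233,24),("rest1",441,175,52),("rest2",465,261,52),("tip1",305,207,45),("tip2",331,302,45),("clamp",708,143,76),("scr",65,228,12),("scr",686,62,12),("scr",739,249,12),("scr",111,420,12),("weight",596,406,36)]:
    p=P(x,y,z);print(n,np.round(p,1),rp(p))
for x,y in[(99,0),(49,0),(-26,0),(-157,0)]: print(x,y,Rr@[x,y]+tt)
# depth check
z=c["z_map"]
for n,u,v in[("headtop",232,226.5),("board",250,245),("rest",300,198.5)]:
    d=z[int(v),int(u)];print(n,px2w(c,int(u),int(v),depth=d))
```

```text
1 1.474558605418693 [533.2413359   99.57638827] 1.8339750219899194
[[ 0.08351814 -0.47912301]
 [ 0.00648736 -0.23860112]
 [-0.0844354   1.47455861]
 [-0.0055701  -0.75683447]]
-1 106.54246837356004 [533.2413359   99.57638827] 1.835727792132845
headtop [508.3 194.2  65. ] [97.9 -0.6]
pin [534.6 237.3  24. ] [132.7 -37.2]
rest1 [558.3  80.1  52. ] [-25.3 -19.1]
rest2 [520.8  69.5  52. ] [-25.8  19.8]
tip1 [544.8 140.1  45. ] [ 36.1 -21.7]
tip2 [503.2 128.1  45. ] [35.3 21.6]
clamp [569.5 -33.5  76. ] [-137.9   -0.4]
scr [537.8 254.2  12. ] [148.2 -44.6]
scr [615.4 -30.8  12. ] [-147.3  -45.4]
scr [528.8 -54.3  12. ] [-147.4   44.3]
scr [450.7 230.7  12. ] [148.1  45.6]
weight [458.3  12.2  36. ] [-64.8  95.1]
99 0 [507.4863763  195.16761201]
49 0 [520.49393166 146.88921618]
-26 0 [540.00526469  74.47162244]
-157 0 [574.08505972 -52.01777462]
headtop [509.488965   194.90987969  62.98606533]
board [477.16764822 172.70258409   8.56687656]
rest [558.88958614  79.92484283  52.23579886]
```

The top view shows the rig at about (533, 99.6) mm, turned 1.834 rad. The post is at about (508, 195), and the pin points backwards, so the post angle is about +2.31 rad. The post needs 2.31 rad clockwise, so I'll go above it first.

>>> move_arm --moves '[{"turn": [0, 0, 0], "translation": [27.1, -27.9, 0], "hand": 1}, {"turn": [0, 0, 0], "translation": [27.1, -27.9, 0], "hand": 1}, {"turn": [0, 0, 0], "translation": [27.1, -27.9, 0], "hand": 1}, {"turn": [0, 0, 0], "translation": [27.1, -27.9, 0], "hand": 1}, {"turn": [0, 0, 0], "translation": [27.1, -27.9, 0], "hand": 1}, {"turn": [0, 0, 0], "translation": [27.1, -27.9, 0], "hand": 1}, {"turn": [0, 0, 0], "translation": [27.1, -27.9, 0], "hand": 1}, {"turn": [0, 0, 0], "translation": [27.1, -27.9, 0], "hand": 1}, {"turn": [0, 0, 0], "translation": [27.1, -27.9, 0], "hand": 1}, {"turn": [0, 0, 0], "translation": [27.1, -27.9, 0], "hand": 1}]'

```text
time_s: 0.93
eef_pos: [332.7, -151.1, 250.3]
ee_rot: [0.0, 0.988, 0.152, 0.0]
force: [0.7, -0.5, 0.4]
grip_width: 0.998
grip_force: 0.0
```

>>> move_arm --moves '[{"turn": [0, 0, 0], "translation": [27.1, -27.9, 0], "hand": 1}, {"turn": [0, 0, 0], "translation": [27.1, -27.9, 0], "hand": 1}, {"turn": [0, 0, 0], "translation": [27.1, -27.9, 0], "hand": 1}, {"turn": [0, 0, 0], "translation": [27.1, -27.9, 0], "hand": 1}, {"turn": [0, 0, 0], "translation": [27.1, -27.9, 0], "hand": 1}, {"turn": [0, 0, 0], "translation": [27.1, -27.9, 0], "hand": 1}, {"turn": [0, 0, 0], "translation": [27.1, -27.9, 0], "hand": 1}, {"turn": [0, 0, 0], "translation": [27.1, -27.9, 0], "hand": 1}, {"turn": [0, 0, 0], "translation": [27.1, -27.9, 0], "hand": 1}, {"turn": [0, 0, 0], "translation": [27.1, -27.9, 0], "hand": 1}]'

```text
time_s: 1.77
eef_pos: [507.2, 196.7, 249.9]
ee_rot: [0.0, 0.988, 0.153, -0.0]
force: [1.3, -1.2, 0.2]
grip_width: 1.002
grip_force: 0.0
```

>>> move_arm --moves '[{"turn": [0, 0, -0.115], "translation": [0, 0, 0], "hand": 0.75}, {"turn": [0, 0, -0.115], "translation": [0, 0, 0], "hand": 0.75}, {"turn": [0, 0, -0.115], "translation": [0, 0, 0], "hand": 0.75}, {"turn": [0, 0, -0.115], "translation": [0, 0, 0], "hand": 0.75}, {"turn": [0, 0, -0.115], "translation": [0, 0, 0], "hand": 0.75}, {"turn": [0, 0, -0.115], "translation": [0, 0, 0], "hand": 0.75}, {"turn": [0, 0, -0.115], "translation": [0, 0, 0], "hand": 0.75}, {"turn": [0, 0, -0.115], "translation": [0, 0, 0], "hand": 0.75}, {"turn": [0, 0, -0.115], "translation": [0, 0, 0], "hand": 0.75}, {"turn": [0, 0, -0.115], "translation": [0, 0, 0], "hand": 0.75}]'

```text
time_s: 2.6
eef_pos: [506.8, 194.6, 249.9]
ee_rot: [-0.0, 0.745, 0.667, -0.0]
force: [0.3, 0.4, -0.4]
grip_width: 0.751
grip_force: 0.0
```

>>> move_arm --moves '[{"turn": [0, 0, -0.115], "translation": [0, 0, 0], "hand": 0.75}, {"turn": [0, 0, -0.115], "translation": [0, 0, 0], "hand": 0.75}, {"turn": [0, 0, -0.115], "translation": [0, 0, 0], "hand": 0.75}, {"turn": [0, 0, -0.115], "translation": [0, 0, 0], "hand": 0.75}, {"turn": [0, 0, -0.115], "translation": [0, 0, 0], "hand": 0.75}, {"turn": [0, 0, -0.115], "translation": [0, 0, 0], "hand": 0.75}, {"turn": [0, 0, -0.115], "translation": [0, 0, 0], "hand": 0.75}, {"turn": [0, 0, -0.115], "translation": [0, 0, 0], "hand": 0.75}, {"turn": [0, 0, -0.115], "translation": [0, 0, 0], "hand": 0.75}, {"turn": [0, 0, -0.115], "translation": [0, 0, 0], "hand": 0.75}]'

```text
time_s: 3.43
eef_pos: [506.8, 194.6, 249.9]
ee_rot: [-0.0, 0.262, 0.965, -0.0]
force: [-0.6, 0.7, 0.6]
grip_width: 0.752
grip_force: 0.0
```

```bash
cat >> h.py <<'E'
from scipy.spatial.transform import Rotation as Ro
def wcam():
    s=sense(); c=capture("wrist"); T=np.array(c["T_tool_cam"])
    q=s["ee_rot"]; Rt=Ro.from_quat([q[1],q[2],q[3],q[0]]).as_matrix()
    Rc=Rt@T[:3,:3]; tc=Rt@T[:3,3]+s["eef_pos"]
    c["R"]=Rc.T; c["t"]=-Rc.T@tc
    return s,c
def head(s):
    q=s["ee_rot"]; M=Ro.from_quat([q[1],q[2],q[3],q[0]]).as_matrix(); return M,np.arctan2(M[1,0],M[0,0])
def proj(c,X):
    f=200/np.tan(np.radians(c["vertical_fov"])/2); p=c["R"]@np.array(X)+c["t"]
    return np.round([c["cx"]+f*p[0]/p[2],c["cy"]+f*p[1]/p[2]],1)
E
python3 - <<'E'
from h import *
import pickle
s,c=wcam(); cv2.imwrite("pics/w1.png",c["image"]); pickle.dump(c,open("w1.pkl","wb"))
M,a=head(s); print(s["time_s"],s["eef_pos"],a,M[:,2],s["joints"],s["grip_width"])
print(proj(c,[507.8,194.8,65]),proj(c,[534.6,237.3,24]))
E
```

```text
3.4333 [506.76083563 194.60446576 249.94969538] 2.611510431859346 [-7.75921066e-04 -1.21791359e-04 -9.99999692e-01] [ 1.50737077e-01  3.52939373e-01  1.44337224e+00 -3.99307894e-06
  1.34606645e+00 -8.89976288e-01] 0.7520981596483043
[320.  182.1] [361.1 175.3]
```

View pics/w1.png

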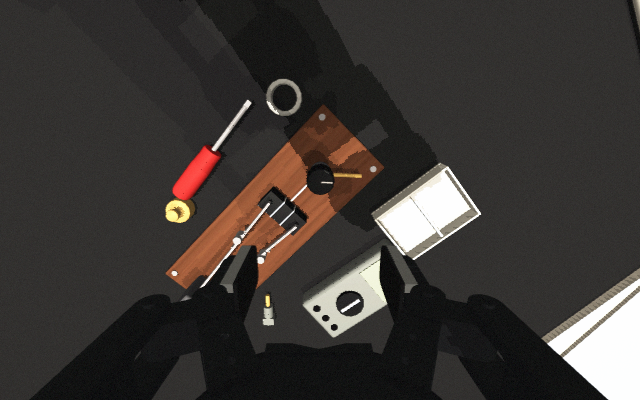

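The wrist view agrees: the head is at about (320, 180) and the pin tip at (361, 176), as predicted. I'll descend and grip.

>>> move_arm --moves '[{"turn": [0, 0, 0], "translation": [-0.7, 0.4, 35], "hand": 0.75}, {"turn": [0, 0, 0], "translation": [0, 0, 35], "hand": 0.75}, {"turn": [0, 0, 0], "translation": [0, 0, 35], "hand": 0.75}, {"turn": [0, 0, 0], "translation": [0, 0, 35], "hand": 0.75}, {"turn": [0, 0, 0], "translation": [0, 0, 30], "hand": 0.75}, {"turn": [0, 0, 0], "translation": [0, 0, 16], "hand": 0.75}, {"turn": [0, 0, 0], "translation": [0, 0, 10], "hand": 0.75}, {"turn": [0, 0, 0], "translation": [0, 0, 0], "hand": 0.75}]'

```text
time_s: 4.15
eef_pos: [506.8, 194.4, 52.5]
ee_rot: [-0.002, 0.266, 0.964, -0.001]
force: [0.8, -0.2, -0.9]
grip_width: 0.748
grip_force: 0.0
```

>>> move_arm --moves '[{"turn": [0, 0, 0], "translation": [0, 0, 0], "hand": 0.4}, {"turn": [0, 0, 0], "translation": [0, 0, 0], "hand": 0.3}, {"turn": [0, 0, 0], "translation": [0, 0, 0], "hand": 0.2}, {"turn": [0, 0, 0], "translation": [0, 0, 0], "hand": 0.2}, {"turn": [0, 0, 0], "translation": [0, 0, 0], "hand": 0.2}, {"turn": [0, 0, 0], "translation": [0, 0, 0], "hand": 0.2}]' --grip_force 35

```text
time_s: 4.65
eef_pos: [508.8, 195.3, 55.9]
ee_rot: [0.002, 0.265, 0.964, 0.001]
force: [0.9, 4.9, 7.8]
grip_width: 0.342
grip_force: 35.0
```

Gripped at 29 mm. Now the turn.

>>> move_arm --moves '[{"turn": [0, 0, 0.1], "translation": [0, 0, 0], "hand": 0.2}, {"turn": [0, 0, 0.1], "translation": [0, 0, 0], "hand": 0.2}, {"turn": [0, 0, 0.1], "translation": [0, 0, 0], "hand": 0.2}, {"turn": [0, 0, 0.1], "translation": [0, 0, 0], "hand": 0.2}, {"turn": [0, 0, 0.1], "translation": [0, 0, 0], "hand": 0.2}, {"turn": [0, 0, 0.1], "translation": [0, 0, 0], "hand": 0.2}, {"turn": [0, 0, 0.1], "translation": [0, 0, 0], "hand": 0.2}, {"turn": [0, 0, 0.1], "translation": [0, 0, 0], "hand": 0.2}, {"turn": [0, 0, 0.1], "translation": [0, 0, 0], "hand": 0.2}, {"turn": [0, 0, 0.1], "translation": [0, 0, 0], "hand": 0.2}]'

```text
time_s: 5.48
eef_pos: [507.8, 194.7, 55.9]
ee_rot: [0.0, 0.696, 0.718, 0.0]
force: [-6.2, -0.1, 12.7]
grip_width: 0.339
grip_force: 35.6
```

>>> move_arm --moves '[{"turn": [0, 0, 0.1], "translation": [0, 0, 0], "hand": 0.2}, {"turn": [0, 0, 0.1], "translation": [0, 0, 0], "hand": 0.2}, {"turn": [0, 0, 0.1], "translation": [0, 0, 0], "hand": 0.2}, {"turn": [0, 0, 0.1], "translation": [0, 0, 0], "hand": 0.2}, {"turn": [0, 0, 0.1], "translation": [0, 0, 0], "hand": 0.2}, {"turn": [0, 0, 0.1], "translation": [0, 0, 0], "hand": 0.2}, {"turn": [0, 0, 0.1], "translation": [0, 0, 0], "hand": 0.2}, {"turn": [0, 0, 0.1], "translation": [0, 0, 0], "hand": 0.2}, {"turn": [0, 0, 0.1], "translation": [0, 0, 0], "hand": 0.2}, {"turn": [0, 0, 0.1], "translation": [0, 0, 0], "hand": 0.2}]'

```text
time_s: 6.32
eef_pos: [506.7, 195.2, 55.8]
ee_rot: [-0.001, 0.955, 0.296, -0.001]
force: [-10.6, 4.4, 16.2]
grip_width: 0.338
grip_force: 36.0
```

>>> move_arm --moves '[{"turn": [0, 0, 0.1], "translation": [0, 0, 0], "hand": 0.2}, {"turn": [0, 0, 0.1], "translation": [0, 0, 0], "hand": 0.2}, {"turn": [0, 0, 0.1], "translation": [0, 0, 0], "hand": 0.2}, {"turn": [0, 0, 0.01], "translation": [0, 0, 0], "hand": 0.2}, {"turn": [0, 0, 0], "translation": [0, 0, 0], "hand": 0.2}, {"turn": [0, 0, 0], "translation": [0, 0, 0], "hand": 0.2}]'

```text
time_s: 6.82
eef_pos: [506.5, 195.6, 55.8]
ee_rot: [-0.001, 0.989, 0.147, -0.001]
force: [-12.5, 5.3, 17.0]
grip_width: 0.335
grip_force: 36.0
```

Run:
```python
from h import *
import pickle
s,c=wcam(); pickle.dump(c,open("w2.pkl","wb"))
M,a=head(s); print(s["time_s"],s["eef_pos"],a,M[:,2],s["joints"],s["grip_width"],c["vertical_fov"])
m=proj(c,[520.5,146.9,24]);print("mark px",m,"post",proj(c,[507.8,194.8,24]))
t=capture("top");print(proj(t,[520.5,146.9,24]))
A=t["image"][180:260,200:300]; B=c["image"]
cv2.imwrite("pics/t2.png",np.hstack([cv2.resize(A,(400,320),interpolation=cv2.INTER_CUBIC),cv2.resize(B,(400,250))[:, :] if 0 else cv2.copyMakeBorder(cv2.resize(B,(400,250)),0,70,0,0,cv2.BORDER_CONSTANT)]))
```

```text
6.8167 [506.52084078 195.55346804  55.80892919] 0.2958374809505799 [-0.00219716  0.0011006  -0.99999698] [0.15193981 0.58305656 1.65138154 0.00180037 0.90916061 1.42579257] 0.33495668512689425 68.67090584346316
mark px [403.6 245.4] post [318.8 242.5]
[263.4 220.8]
```

View pics/t2.png

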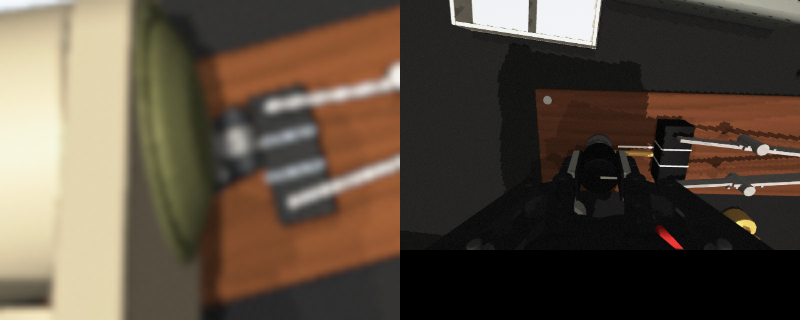

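Run:
```python
from h import *
import pickle
c=pickle.load(open("w2.pkl","rb"))
A=c["image"][200:300,340:500]; A=np.clip(A.astype(float)*1.6,0,255).astype(np.uint8)
cv2.imwrite("pics/w2c.png",cv2.resize(A,(800,500),interpolation=cv2.INTER_CUBIC))
# predictions for index line, gauge lines
r=np.load("rigpose.npz");R,t=r["R"],r["t"]
W=lambda x,y,z:proj(c,[*(R@[x,y]+t),z])
for n,p in dict(line80=(80,0,10),line46=(46,0,10),ga=(44,8,32),gb=(44,-8,32),gb1=(18,-8,32),ga1=(18,8,32),mark=(49,0,24),ta=(35,20,45),tb=(35,-20,45)).items(): print(n,(W(*p)-[340,200])*5+2)
```

```text
line80 [ 43.5 171.5]
line46 [313. 180.]
ga [375.  326.5]
gb [394.  197.5]
gb1 [629. 205.]
ga1 [603. 333.]
mark [320.  229.5]
ta [481.5 490. ]
tb [543.5 146.5]
```

View pics/w2c.png

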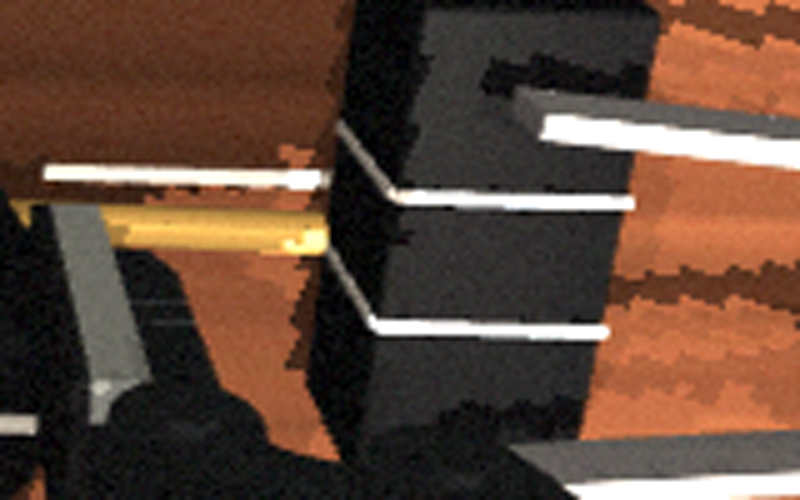

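The line and block match my rig pose to under a pixel. The pin end at (325, 232) is within 1 mm of the predicted mark at (320, 229.5). I'll release, rise, and go over the rests.

>>> move_arm --moves '[{"turn": [0, 0, 0], "translation": [0, 0, 0], "hand": 0.45}, {"turn": [0, 0, 0], "translation": [0, 0, 0], "hand": 0.6}, {"turn": [0, 0, 0], "translation": [0, 0, 0], "hand": 0.6}, {"turn": [0, 0, 0], "translation": [0, 0, 0], "hand": 0.6}, {"turn": [0, 0, 0], "translation": [0, 0, -20], "hand": 0.6}, {"turn": [0, 0, 0], "translation": [0, 0, -30], "hand": 0.6}, {"turn": [0, 0, 0], "translation": [0, 0, -35], "hand": 0.6}, {"turn": [0, 0, 0], "translation": [0, 0, -35], "hand": 0.6}, {"turn": [0, 0, 0], "translation": [0, 0, 0], "hand": 0.6}]'

```text
time_s: 7.67
eef_pos: [510.3, 194.9, 180.8]
ee_rot: [0.0, 0.989, 0.147, 0.006]
force: [-0.1, -0.4, 1.6]
grip_width: 0.604
grip_force: 0.0
```

>>> move_arm --moves '[{"turn": [0, 0, 0], "translation": [-0.7, 25, 0], "hand": 0.85}, {"turn": [0, 0, 0], "translation": [-0.7, 25, 0], "hand": 0.85}, {"turn": [0, 0, 0], "translation": [-0.7, 25, 0], "hand": 0.85}, {"turn": [0, 0, 0], "translation": [-0.8, 25, 0], "hand": 0.85}, {"turn": [0, 0, 0], "translation": [-0.8, 25.4, 0], "hand": 0.85}, {"turn": [0, 0, -0.11], "translation": [0, 0, 0], "hand": 0.85}, {"turn": [0, 0, -0.11], "translation": [0, 0, 0], "hand": 0.85}, {"turn": [0, 0, -0.11], "translation": [0, 0, 0], "hand": 0.85}, {"turn": [0, 0, -0.11], "translation": [0, 0, 0], "hand": 0.85}, {"turn": [0, 0, -0.11], "translation": [0, 0, 0], "hand": 0.85}]'

```text
time_s: 8.5
eef_pos: [540.7, 73.3, 174.0]
ee_rot: [0.0, 0.911, 0.413, -0.0]
force: [-0.9, 0.4, 0.9]
grip_width: 0.848
grip_force: 0.0
```

>>> move_arm --moves '[{"turn": [0, 0, -0.11], "translation": [0, 0, 0], "hand": 0.85}, {"turn": [0, 0, -0.11], "translation": [0, 0, 0], "hand": 0.85}, {"turn": [0, 0, -0.11], "translation": [0, 0, 0], "hand": 0.85}, {"turn": [0, 0, -0.11], "translation": [0, 0, 0], "hand": 0.85}, {"turn": [0, 0, -0.11], "translation": [0, 0, 0], "hand": 0.85}, {"turn": [0, 0, -0.11], "translation": [0, 0, 0], "hand": 0.85}, {"turn": [0, 0, -0.11], "translation": [0, 0, 0], "hand": 0.85}, {"turn": [0, 0, -0.11], "translation": [0, 0, 0], "hand": 0.85}, {"turn": [0, 0, -0.11], "translation": [0, 0, 0], "hand": 0.85}, {"turn": [0, 0, 0], "translation": [0, 0, 0], "hand": 0.85}]'

```text
time_s: 9.33
eef_pos: [540.7, 73.4, 174.0]
ee_rot: [-0.0, 0.606, 0.795, -0.0]
force: [0.2, -1.0, -0.0]
grip_width: 0.849
grip_force: 0.0
```

Run:
```python
from h import *
import pickle
s,c=wcam(); pickle.dump(c,open("w3.pkl","wb")); cv2.imwrite("pics/w3.png",np.clip(c["image"].astype(float)*1.5,0,255).astype(np.uint8))
M,a=head(s); print(s["time_s"],s["eef_pos"],a,M[:,2],s["joints"],s["grip_width"])
r=np.load("rigpose.npz");R,t=r["R"],r["t"]
W=lambda x,y,z:proj(c,[*(R@[x,y]+t),z])
for n,p in dict(mark=(49,0,24),head=(99,0,65),ga=(44,8,32),gb=(44,-8,32),ra=(-26,22,52),rb=(-26,-22,52)).items(): print(n,W(*p))
print("rig pos of tcp",R.T@(s["eef_pos"][:2]-t))
```

```text
9.3333 [540.74762645  73.41543431 174.01283331] 1.8394403005363884 [-1.97500142e-04 -1.61486701e-04 -9.99999967e-01] [-7.97447943e-02  4.27792895e-01  1.54192070e+00 -1.91748412e-04
  1.17206307e+00 -3.48314293e-01] 0.8492853056553256
mark [318.9 106.8]
head [319.4  32.4]
ga [309.6 112.8]
gb [328.  112.9]
ra [293.2 196.4]
rb [343.4 196.7]
rig pos of tcp [-27.21294761  -0.44203219]
```

View pics/w3.png

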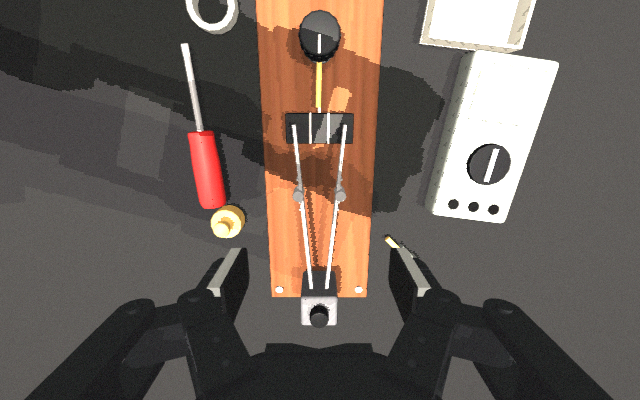

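The pin tip at (319, 111) lies on the centre line at the mark, and the rests at (298, 195) and (341, 195) are between the open fingers. Going down.

>>> move_arm --moves '[{"turn": [0, 0, 0], "translation": [1.2, 0, 30], "hand": 0.85}, {"turn": [0, 0, 0], "translation": [0, 0, 35], "hand": 0.85}, {"turn": [0, 0, 0], "translation": [0, 0, 35], "hand": 0.85}, {"turn": [0, 0, 0], "translation": [0, 0, 20], "hand": 0.85}, {"turn": [0, 0, 0], "translation": [0, 0, 11], "hand": 0.7}, {"turn": [0, 0, 0], "translation": [0, 0, 0], "hand": 0.6}, {"turn": [0, 0, 0], "translation": [0, 0, 0], "hand": 0.6}, {"turn": [0, 0, 0], "translation": [0, 0, 0], "hand": 0.6}]' --grip_force 25

```text
time_s: 10.05
eef_pos: [541.4, 74.7, 44.8]
ee_rot: [0.001, 0.608, 0.794, 0.001]
force: [0.6, -0.0, 0.2]
grip_width: 0.603
grip_force: 0.0
```

>>> move_arm --moves '[{"turn": [0, 0, 0], "translation": [0, 0, 0], "hand": 0.55}, {"turn": [0, 0, 0], "translation": [0, 0, 0], "hand": 0.52}, {"turn": [0, 0, 0], "translation": [0, 0, 0], "hand": 0.49}, {"turn": [0, 0, 0], "translation": [0, 0, 0], "hand": 0.46}, {"turn": [0, 0, 0], "translation": [0, 0, 0], "hand": 0.44}, {"turn": [0, 0, 0], "translation": [0, 0, 0], "hand": 0.42}, {"turn": [0, 0, 0], "translation": [0, 0, 0], "hand": 0.42}, {"turn": [0, 0, 0], "translation": [0, 0, 0], "hand": 0.42}]'

```text
time_s: 10.72
eef_pos: [541.0, 74.9, 44.2]
ee_rot: [0.001, 0.608, 0.794, 0.001]
force: [-1.3, 1.3, 6.7]
grip_width: 0.42
grip_force: 4.5
```

Run:
```python
from h import *
import pickle
s,c=wcam(); pickle.dump(c,open("w4.pkl","wb")); A=c["image"][:250,220:420]
cv2.imwrite("pics/w4.png",cv2.resize(np.clip(A.astype(float)*1.6,0,255).astype(np.uint8),(480,600),interpolation=cv2.INTER_CUBIC))
M,a=head(s); print(s["time_s"],s["eef_pos"],s["force"],s["grip_width"],s["grip_force"])
r=np.load("rigpose.npz");R,t=r["R"],r["t"]
W=lambda x,y,z:(proj(c,[*(R@[x,y]+t),z])-[220,0])*2.4
for n,p in dict(mark=(49,0,24),ga=(44,8,32),gb=(44,-8,32),ta=(35,8,45),tb=(35,-8,45)).items(): print(n,W(*p))
```

```text
10.7167 [541.01423335  74.86198799  44.19071463] [-1.2835843   1.33300439  6.67064436] 0.41964964156235834 4.478434547781944
mark [233.04 262.32]
ga [189.84 290.64]
gb [275.76 290.64]
ta [186.24 347.76]
tb [278.88 348.  ]
```

View pics/w4.png

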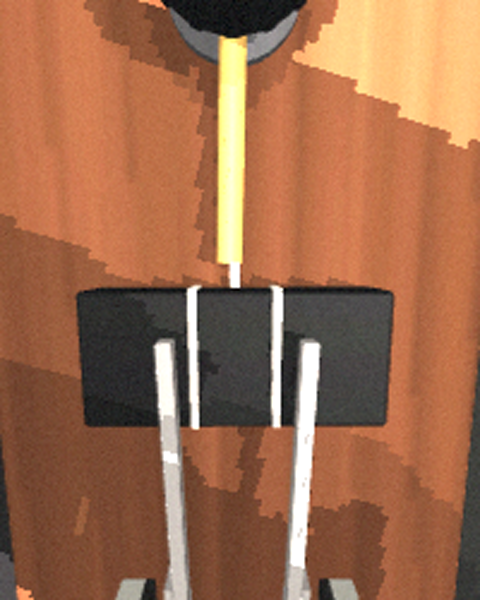

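The gap is about 21.8 mm (inner edges at x = 175 and 301 in the crop). The pin end at (231, 262) is on the mark. About 0.043 more closing is needed.

>>> move_arm --moves '[{"turn": [0, 0, 0], "translation": [0, 0, 0], "hand": 0.4}, {"turn": [0, 0, 0], "translation": [0, 0, 0], "hand": 0.388}, {"turn": [0, 0, 0], "translation": [0, 0, 0], "hand": 0.377}, {"turn": [0, 0, 0], "translation": [0, 0, 0], "hand": 0.377}, {"turn": [0, 0, 0], "translation": [0, 0, 0], "hand": 0.377}, {"turn": [0, 0, 0], "translation": [0, 0, 0], "hand": 0.377}, {"turn": [0, 0, 0], "translation": [0, 0, 0], "hand": 0.377}, {"turn": [0, 0, 0], "translation": [0, 0, 0], "hand": 0.377}, {"turn": [0, 0, 0], "translation": [0, 0, 0], "hand": 0.377}, {"turn": [0, 0, 0], "translation": [0, 0, 0], "hand": 0.377}]'

```text
time_s: 11.6
eef_pos: [541.1, 75.0, 44.3]
ee_rot: [0.001, 0.608, 0.794, 0.001]
force: [-0.1, 2.3, 8.1]
grip_width: 0.378
grip_force: 5.4
```

Run:
```python
from h import *
s,c=wcam(); A=c["image"][100:200,270:370]
cv2.imwrite("pics/w5.png",cv2.resize(np.clip(A.astype(float)*1.6,0,255).astype(np.uint8),(600,600),interpolation=cv2.INTER_CUBIC))
print(s["time_s"],s["eef_pos"],s["force"],s["grip_width"],s["grip_force"])
r=np.load("rigpose.npz");R,t=r["R"],r["t"]
W=lambda x,y,z:(proj(c,[*(R@[x,y]+t),z])-[270,100])*6+2.5
for n,p in dict(mark=(49,0,24),ga=(44,8,32),gb=(44,-8,32),ta=(35,8,45),tb=(35,-8,45)).items(): print(n,W(*p))
```

```text
11.6 [541.05368766  74.96585945  44.32569841] [-0.12199778  2.33466143  8.05958864] 0.3784772212418701 5.405415371060371
mark [283.9  59.5]
ga [176.5 130.3]
gb [390.7 130.3]
ta [166.9 273.1]
tb [398.5 273.7]
```

View pics/w5.png

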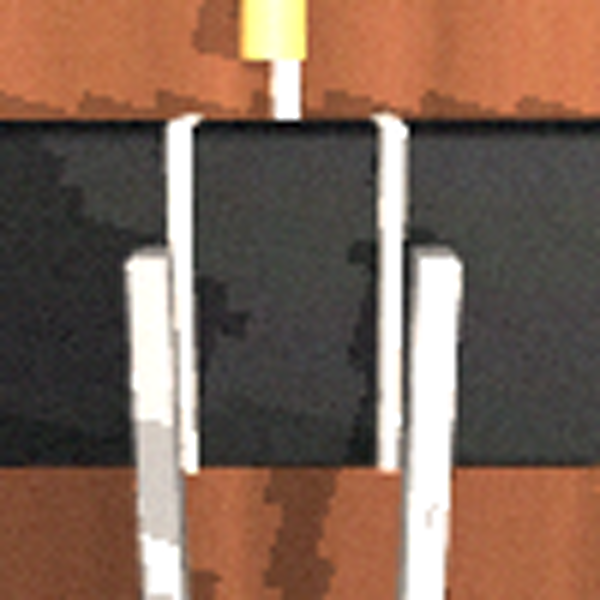

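The gap is about 16.9 mm (edges at x = 168 and 412, 14.5 px/mm), so I'll trim slightly and hold.

>>> move_arm --moves '[{"turn": [0, 0, 0], "translation": [0, 0, 0], "hand": 0.371}, {"turn": [0, 0, 0], "translation": [0, 0, 0], "hand": 0.371}, {"turn": [0, 0, 0], "translation": [0, 0, 0], "hand": 0.371}, {"turn": [0, 0, 0], "translation": [0, 0, 0], "hand": 0.371}, {"turn": [0, 0, 0], "translation": [0, 0, 0], "hand": 0.371}, {"turn": [0, 0, 0], "translation": [0, 0, 0], "hand": 0.371}, {"turn": [0, 0, 0], "translation": [0, 0, 0], "hand": 0.371}, {"turn": [0, 0, 0], "translation": [0, 0, 0], "hand": 0.371}, {"turn": [0, 0, 0], "translation": [0, 0, 0], "hand": 0.371}, {"turn": [0, 0, 0], "translation": [0, 0, 0], "hand": 0.371}]'

```text
time_s: 12.48
eef_pos: [541.1, 75.0, 44.3]
ee_rot: [0.001, 0.608, 0.794, 0.001]
force: [-1.2, 2.1, 8.2]
grip_width: 0.372
grip_force: 5.5
```

Run:
```python
from h import *
s=sense();print(s["grip_width"],s["grip_force"],s["force"]); print(finish_job())
```

```text
0.3722112185948351 5.53443118929863 [-1.22180482  2.09634012  8.16987469]
the job is handed in; nothing more can be done
None
```

I handed the job in at about 12.5 s: the pin end was within about 1 mm of the mark, and the gripper was holding the tweezers at an estimated 16 mm gap with 5.5 N. The last picture showed 16.9 mm, and I trimmed slightly after it without another look. The hand-in call returned no verdict.

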